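# True up a wet-glued box corner with an assembly square

## Task

The toy box being glued up on the tiled shelf has its back board fixed, but its end board, stiffly hinged at the corner, still leans in too far. Lift the assembly square by its round post, set it flat on the box's base and press it gently into the inside corner until both of its legs lie flush along the two boards with no gap, which pushes the end board out to a right angle; keep a light, steady pressure of about 10 N on both boards for a good two seconds. Then let go and leave the square sitting flush in the corner, and never lean hard on the boards (20 N breaks the glue line), keep the gripper itself off the box, and leave the other things on the shelf alone.

Things in the scene. Friction and masses are not known exactly. Their poses are not given: they have to be found in the camera images.
- square: assembly square, 0.4 kg: two plain, slippery aluminium legs (friction about 0.25) at a right angle, 22 mm thick, 50 mm high, joined by a diagonal wooden brace. Origin: underside, below the round post; z up. Outer working face of one leg: plane x = +65 mm, from y = -65 to 55; of the other: y = +65 mm, from x = -65 to 55. In the box, +x faces the back board, +y the end board
- post_top (a point): centre of the top of the square's upright round wooden post, 24 mm diameter, its handle: 100 mm above the square's underside, straight above its origin. The post stands free from 20 mm to 100 mm above the underside
- square_heel (a point): where the square's two working faces would meet: x = 65, y = 65, z = 25 mm in the square's frame (half the legs' height), same axes. It belongs in the box's inside corner, 25 mm above the base; the bare corner of the legs themselves is cut back 10 mm
- base: fixed plywood base of the box, 200 x 200 x 12 mm, origin under its centre, on the tiles. Back board on its +x edge, end board on its +y edge, both wood, 14 mm thick and 60 mm high above the base; the -x and -y sides are open
- mark (a point): pencil mark of the inside corner, on the base's top face at x = 78, y = 78 mm from its centre, 12 mm above the tiles; +x towards the back board, +y towards the end board. The boards were set by eye: the true corner of their inner faces is up to 8 mm off the mark in x and in y, and turned up to 0.02 rad, so find it by touch. The back board (165 mm inside) is rigid
- end_board (a joint): angle of the end board, 156 mm long, about an upright axis at the inside corner; 0 = square to the back board, positive = free end leaning in, towards -y. Starts at 0.07 to 0.16 rad; 0.6 N m of friction (5 N at 120 mm turns it) and it stays where left. Once the square's leg lies along all of it, its hinged end stops the push
Not all that is in view belongs to the job. There is more than one size of the square; the job needs the smallest.

How it is judged:
By the outcome, as a careful person would: the job done as asked, in the order asked, and still so for the second after the job is handed in, with the robot touching nothing.
It also fails if it takes over 72 s, if anything falls off the work surface, if the arm or the gripper's body presses on something with over 40 N, if the wrist force passes 120 N, or if a joint passes its speed limit or range.

## Robot

A 7-joint arm with a two-finger parallel gripper is mounted at the origin on the work surface. World frame = base frame: x ahead of the robot, y to its left, z up, the work surface at z = 0. Lengths are in m, angles in rad, forces in N, time in s.
With the tool pointing down it reaches from about 0.4 to 0.875 m from the base axis. Payload 19.3 kg.
Tool frame: the origin (TCP) lies on the centre line of the jaws, within the pads' length; the fingertips stand 8 mm ahead of it and the grasp point (between the pads) lies 11 mm behind it; z points along the fingers, y is the line along which they close (so a half turn about z gives the same grasp; the last joint's range is limited). The gripper opens to 85 mm and grips with 20 to 120 N. Pads are 22 mm wide; open, the fingers measure 114 mm over their backs; the gripper's body (76 mm by 85 mm) begins 54 mm behind the grasp point. The pads swing forward as they close: fully open they stand 13 mm farther back than shut.
Start: joints at [1.094, 0.521, -0.036, 1.599, 0.021, 1.021, -0.113], TCP at [0.247, -0.574, 0.213] pointing down, gripper open.
Joint ranges: [-2.91, 2.91], [-0.3, 2.13], [-1.5, 1.42], [0.17, 2.43], [-1.26, 4.41], [0.16, 1.93], [-2.52, 2.52]. Speed limits (rad/s): [1.89, 1.89, 2.39, 2.39, 3.01, 3.01, 3.01].

## Interface

Orientations are given as [roll, pitch, yaw] about the fixed x, y, z axes, in that order (R = Rz(yaw) Ry(pitch) Rx(roll)).
In Python, from workcell import status, grab_frame, camera_params, bot, search_frame, silhouettes gives the robot as it stands.
- The arm moves only by the shell command python3 -m creep 'ROWS' [FORCE]. ROWS is JSON, a list of rows, each a list of 5 numbers: the shift along the tool's x, y, z in units of 60 mm (1.0 is 60 mm), then the turn about the tool's z in units of 8 degrees (1.0 is 8 degrees), then the opening, from 0 (shut) to 1 (fully open). In form: [[x, y, z, twist, hand], ...]. A call has 1 to 5 rows; each row is the pose to reach, as a shift and turn from the pose commanded when the call began, along the tool's axes at that moment; what a row does not reach only later rows make up. A row lasts 1/8 s, in which the tool goes at most 62.5 mm and 10.7 degrees, less where a joint would pass 70% of its speed; a pose out of reach is approached as far as the arm can. A call with a gripper value outside its range is refused whole. The fingers move at their own pace and stop on an object; FORCE is the grip in N (left out, the last holds). Time passes only in rows, so rows that repeat a pose let the fingers close. It gives the time, the measured TCP pose, the force, the opening and the grip force at its end, in the units of the state.
- status.observe(): the state, without advancing time (a new reading comes with each control period).
- grab_frame(name): name is "scene" or "side" or "wrist"; returns the picture (480x640x3 uint8, blue, green, red); there is no depth.
- camera_params(name): a dict with "K" (3x3 intrinsics, pixels), "rvec" (rotation vector, rad) and "tvec" (3), from world to camera coordinates, as OpenCV has them; the wrist camera has in their place "tool_from_camera" (4x4, takes a point from camera to tool coordinates, whose origin is the TCP and whose axes are the flange's). Camera axes: x right, y down, z forward; pixel columns grow to the right and rows downward; lengths in m; the calibration is good to about 2 mm. A picture is of the moment at which its call begins: read the wrist's pose just before it. camera_params takes no time and is no camera call.
- bot.job_done(): hands the job in; it is judged then, once.
Trained networks look in the newest picture that a camera, given by its name, has taken for a name from the list of things; names that differ only in an ending like _2 or _b are one class to them, and where a whole thing is asked for, a point or a joint stands for the part that bears it (a point fixed in the world has none). Each returns a list of dicts, best first, with "p" (0 to 1); they miss things now and then, are a little off and sometimes report something else, mostly with a low value. They report only what shows in the picture. A call takes as long as a camera call. They do not tell look-alikes from the thing itself.
- search_frame(camera, name): "extent" ([left, top, right, bottom] as shares, 0 to 1, of the picture: columns of its width, rows of its height, round what is visible of it).
- silhouettes(camera, name): "mask" (480x640 bool, what is visible of it) and "extent" ([left, top, right, bottom] as shares, 0 to 1, of the picture: columns of its width, rows of its height, round what is visible of it).
The state is a dict: "clock": time; "qpos": joint angles; "qd": joint speeds; "joint_efforts": joint torques, N m; "position": TCP position; "tool_rot": TCP orientation; "force": force on the tool from outside, world axes, zero at the start; "moment": the same for the moment, N m; "grip_width": finger opening in m; "finger_force": force on a finger pad.
Only numpy, scipy, OpenCV 4.12 (cv2) and the standard library are available. Lean on these libraries where they do the work, as an engineer would, in place of code of your own. Each camera call takes 0.05 s, during which the arm holds its last target. There are 200 camera calls.

## Working session

There is one attempt and no reset: what is moved stays moved. The work goes in short steps, Python scripts to look and compute and a shell command to move; the robot and the scene stay as the last step left them, time stands still between calls to the robot, and variables do not carry over. Pictures are saved under pics/ and viewed, at most 10 in all, crops included, and the job is handed in when it is done.

```bash
ls; mkdir -p pics; python3 - <<'E'
from workcell import *
import cv2,json,numpy as np
from workcell import status, grab_frame, camera_params, search_frame, silhouettes
s=status.observe(); print(s)
ims=[]
for c in("scene","side"):
    im=grab_frame(c); cv2.imwrite(f"pics/{c}0.png",im)
    for n in("square","base","end_board"):
        for d in search_frame(c,n): 
            e=np.array(d["extent"])*[640,480,640,480]; print(c,n,round(d["p"],2),e.round())
    print(camera_params(c))
print(camera_params("wrist"))
E
```

```text
pics
{'clock': 0.0, 'qpos': array([ 1.09380871,  0.52202138, -0.03632871,  1.60000827,  0.02120059,
        1.02109445, -0.11276591]), 'qd': array([-0.00025795, -0.00116748,  0.00126612,  0.00094909,  0.00050862,
        0.00127084, -0.00095725]), 'joint_efforts': array([ 3.93438213e-04, -9.27084017e+01,  1.98033147e+00, -3.69931412e+01,
        1.79205474e-02,  8.11154925e-03, -1.35750125e-05]), 'position': array([ 0.24711064, -0.57368197,  0.21272105]), 'tool_rot': array([-3.14044914e+00,  8.17348656e-05,  4.06813232e-01]), 'force': array([ 0.48632   , -0.13535251, -0.81389807]), 'moment': array([-0.02817156,  0.02900999,  0.02334869]), 'finger_force': 0.0, 'grip_width': 0.08516196307626116}
scene square 0.81 [182. 229. 255. 286.]
scene square 0.59 [204. 134. 304. 187.]
scene square 0.57 [420. 214. 490. 314.]
scene base 0.66 [314. 291. 431. 394.]
scene end_board 0.56 [393. 309. 414. 370.]
{'K': array([[608.44462374,   0.        , 320.77487641],
       [  0.        , 608.44462374, 244.22784918],
       [  0.        ,   0.        ,   1.        ]]), 'rvec': array([ 1.33629169,  2.3172
[... 365 characters left out ...]
 235.74526554],
       [  0.        ,   0.        ,   1.        ]]), 'rvec': array([ 0.42866039, -2.82628955,  1.00017019]), 'tvec': array([0.40258154, 0.17558468, 0.8002643 ])}
{'K': array([[367.80002326,   0.        , 318.12765743],
       [  0.        , 367.80002326, 245.68020498],
       [  0.        ,   0.        ,   1.        ]]), 'tool_from_camera': array([[ 1.87122851e-04, -9.59921888e-01, -2.80267610e-01,
         7.14232767e-02],
       [ 9.99999845e-01,  3.26797488e-04, -4.51629925e-04,
        -9.77094324e-04],
       [ 5.25120202e-04, -2.80267482e-01,  9.59921800e-01,
        -1.59575106e-01],
       [ 0.00000000e+00,  0.00000000e+00,  0.00000000e+00,
         1.00000000e+00]])}
```

View pics/scene0.png

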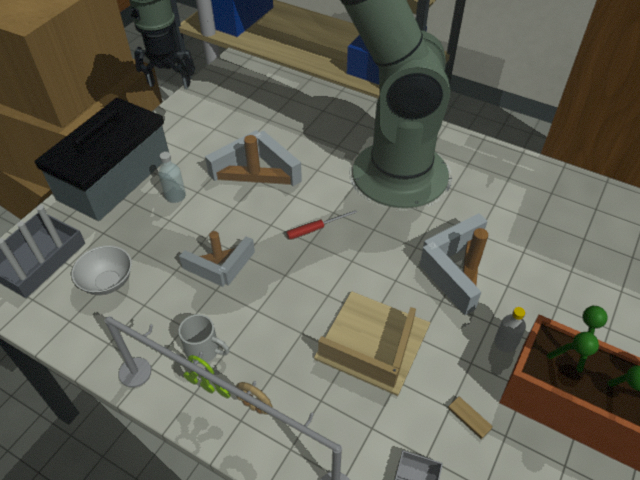

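View pics/side0.png

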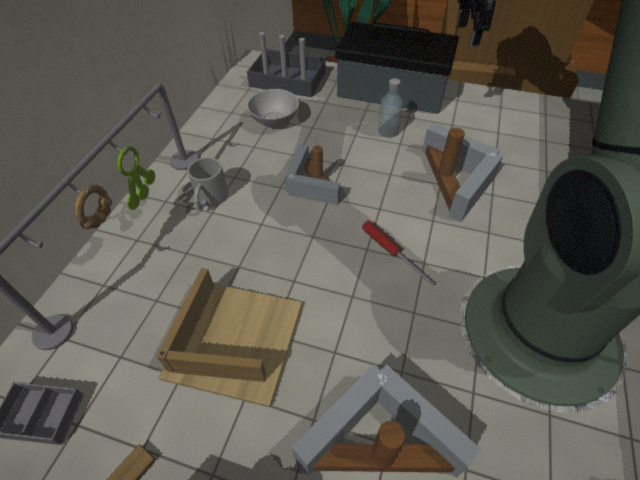

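Scene view: three squares stand out, at scene px (217,258), (252,160) and (465,262). In the side view they are at (313,173), (460,170) and (385,430). The box is at scene (372,340), with its corner near (395,372), and at side (165,355). I take the square at scene (217,258) as the smallest, to be checked by size.

```bash
cat > h.py <<'E'
import numpy as np,cv2
from scipy.spatial.transform import Rotation as R
from workcell import status, grab_frame, camera_params, search_frame, silhouettes
def cam(c,s=None):
    p=camera_params(c)
    if c!="wrist": return p["K"],cv2.Rodrigues(p["rvec"])[0],np.array(p["tvec"]).ravel()
    T=np.eye(4);T[:3,:3]=R.from_euler("xyz",s["tool_rot"]).as_matrix();T[:3,3]=s["position"]
    W=np.linalg.inv(T@p["tool_from_camera"]);return p["K"],W[:3,:3],W[:3,3]
def proj(C,X):
    K,r,t=C;x=(np.atleast_2d(X)@r.T+t)@K.T;return x[:,:2]/x[:,2:]
def onz(C,uv,z):
    K,r,t=C;d=r.T@np.linalg.solve(K,[*uv,1]);o=-r.T@t;return o+d*(z-o[2])/d[2]
def tri(C1,u1,C2,u2):
    P=[C[0]@np.c_[C[1],C[2]] for C in(C1,C2)]
    X=cv2.triangulatePoints(P[0],P[1],np.array(u1,float).reshape(2,1),np.array(u2,float).reshape(2,1)).ravel();return X[:3]/X[3]
E
python3 - <<'E'
from h import *
S,D=cam("scene"),cam("side")
np.set_printoptions(precision=3,suppress=True)
for n,a,b in(("A",(214,235),(316,149)),("B",(251,139),(456,132)),("C",(479,234),(390,430))):
    print(n,"post top",tri(S,a,D,b))
print("A apex low",onz(S,(223,284),0))
for p in((352,294),(431,318),(397,388),(316,358)): print("base scene",onz(S,p,.012))
for p in((303,301),(273,402),(161,378),(230,285)): print("base side",onz(D,p,.012))
print("corner top",tri(S,(390,372),D,(168,352)),"back free",onz(S,(322,343),.072),onz(D,(208,270),.072),"end free",onz(S,(412,310),.072),onz(D,(264,364),.072))
im=cv2.imread("pics/scene0.png");i2=cv2.imread("pics/side0.png")
a=cv2.resize(im[215:295,170:270],(400,320),interpolation=2);b=cv2.resize(i2[130:210,270:370],(400,320),interpolation=2)
c=cv2.resize(im[285:395,305:442],(400,320),interpolation=2);d=cv2.resize(i2[260:410,140:327],(400,320),interpolation=2)
cv2.imwrite("pics/crop1.png",cv2.resize(np.vstack([np.hstack([a,b]),np.hstack([c,d])]),(750,600)))
E
```

```text
A post top [ 0.515 -0.257  0.1  ]
B post top [ 0.225 -0.344  0.146]
C post top [0.236 0.294 0.142]
A apex low [ 0.57  -0.207  0.   ]
base scene [0.446 0.083 0.012]
base scene [0.415 0.273 0.012]
base scene [0.613 0.281 0.012]
base scene [0.637 0.096 0.012]
base side [0.436 0.075 0.012]
base side [0.421 0.269 0.012]
base side [0.618 0.289 0.012]
base side [0.585 0.083 0.012]
corner top [0.609 0.258 0.056] back free [0.628 0.106 0.072] [0.612 0.097 0.072] end free [0.456 0.236 0.072] [0.443 0.235 0.072]
```

View pics/crop1.png

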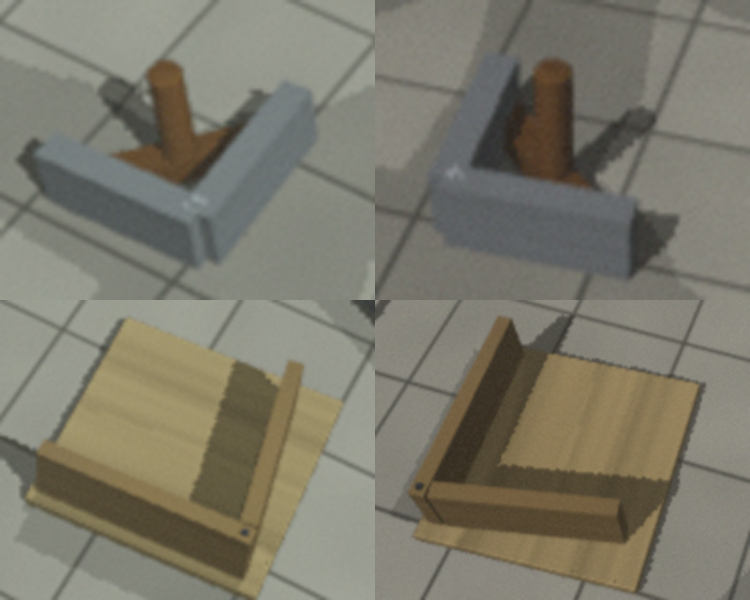

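Bottom/top crops: the square at scene (214,235)→post top triangulates to z = 0.100, matching the small one (the others are at 0.142 and 0.146). The box corner is near (0.61, 0.26), with the end board leaning in. Go above the square.

```bash
python3 -m creep '[[0,0,-0.9,0,1],[3,-1.5,-0.9,1.5,1],[6.2,-3.1,-0.9,3.25,1],[6.2,-3.1,-0.9,3.25,1],[6.2,-3.1,-0.9,3.25,1]]'; python3 -c "
from h import *
s=status.observe();print(s['clock'],s['position'],s['tool_rot'],s['qpos'])"
```

```text
clock: 1.02
position: [0.4056, -0.3861, 0.2675]
tool_rot: [3.141, -0.0, -0.049]
force: [1.6, -1.0, -0.0]
grip_width: 0.0855
finger_force: 0.0
1.025 [ 0.40561947 -0.38606332  0.26750203] [ 3.14128816e+00 -2.79140661e-04 -4.87430159e-02] [ 0.65905045  0.36240347 -0.00565596  1.70968375  0.00239154  1.06910916
 -0.96692682]
```

```bash
python3 -m creep '[[0.85,-1.1,0,0,1],[1.7,-2.25,0,0,1],[1.7,-2.25,0,0,1],[1.7,-2.25,0,0,1]]'; python3 - <<'E'
from h import *
s=status.observe();im=grab_frame("wrist");C=cam("wrist",s);cv2.imwrite("pics/w1.png",im);np.save("w1.npy",np.r_[s["position"],s["tool_rot"]])
print(s["clock"],s["position"],s["tool_rot"],"pred post",proj(C,[.515,-.257,.1]))
for n in("square","post_top"):
    for d in silhouettes("wrist",n): print(n,d["p"],np.array(d["extent"])*[640,480,640,480],d["mask"].sum())
E
```

```text
clock: 1.52
position: [0.5148, -0.2544, 0.2672]
tool_rot: [-3.14, -0.0, -0.042]
force: [-0.7, -0.3, -0.2]
grip_width: 0.0854
finger_force: 0.0
1.525 [ 0.51479389 -0.2543562   0.2671619 ] [-3.14041596e+00 -4.83833326e-04 -4.16954323e-02] pred post [[322.43768576 219.50265367]]
square 0.98 [353.984 380.208 447.424 434.496] 2302
square 0.83 [259.776 142.416 385.024 273.216] 7956
square 0.39 [  0.    390.192  11.52  406.32 ] 82
post_top 0.73 [353.28  378.288 447.424 436.176] 2320
post_top 0.71 [257.728 142.608 383.232 273.792] 7900
post_top 0.55 [  0.    388.512   7.488 406.8  ] 75
```

View pics/w1.png

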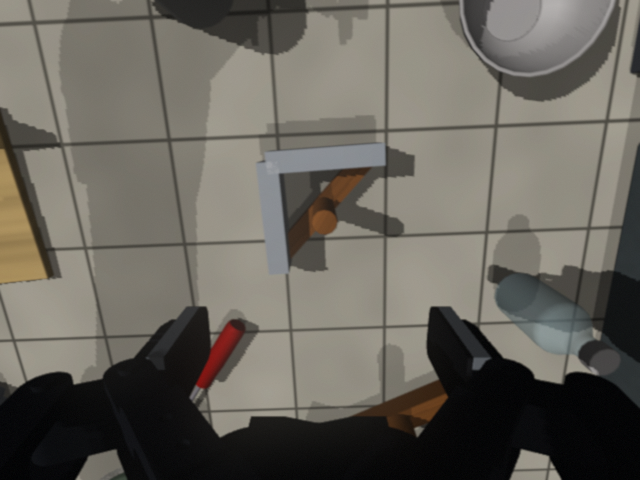

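Wrist view: the small square has its outer corner at the upper left (262,155), its post top at about (323,222), and legs running to (384,143) and (268,273). The choice is confirmed.

```bash
python3 - <<'E'
from h import *
w=np.load("w1.npy");s={"position":w[:3],"tool_rot":w[3:]};C=cam("wrist",s);np.set_printoptions(precision=4,suppress=True)
im=cv2.imread("pics/w1.png")
print("post",onz(C,(323,222),.1))
a,b=onz(C,(275,151.5),.05),onz(C,(383,143.5),.05);d=b-a;print("x leg yaw",np.arctan2(d[0],-d[1]),a,b)
a,b=onz(C,(258.5,170),.05),onz(C,(268.5,272),.05);d=a-b;print("y leg yaw",np.arctan2(d[1],d[0]),a,b)
g=cv2.cvtColor(im,cv2.COLOR_BGR2GRAY)
cv2.imwrite("pics/c2.png",cv2.resize(im[130:290,245:405],(600,600),interpolation=2))
E
```

```text
post [ 0.5127 -0.2574  0.1   ]
x leg yaw 0.030027263753845172 [ 0.575  -0.2127  0.05  ] [ 0.5782 -0.3197  0.05  ]
y leg yaw 0.012839350902708966 [ 0.5577 -0.1947  0.05  ] [ 0.4483 -0.1961  0.05  ]
```

View pics/c2.png

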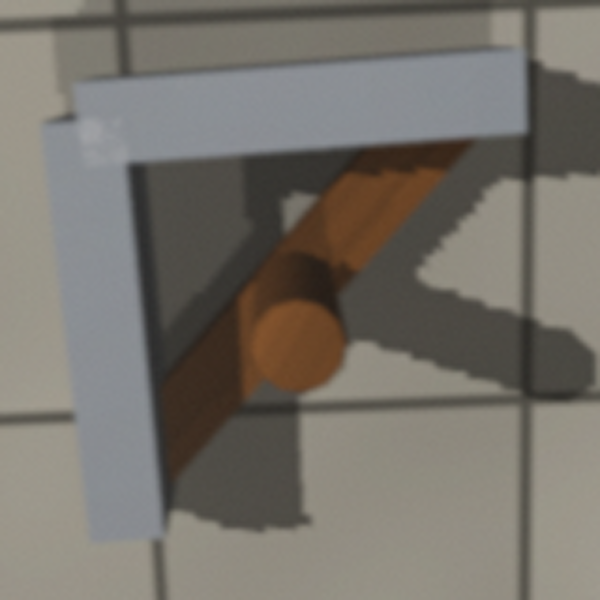

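```bash
python3 -m creep '[[0,-1,-0.5,0,1],[-0.1,-2,-0.5,0,1],[-0.1,-3,-0.5,0,1],[-0.1,-4,-0.5,0,1],[-0.1,-5,-0.5,0,1]]' >/dev/null; python3 -m creep '[[0,-1,0,0,1],[0,-2,0,0,1],[-0.05,-2.4,0,0,1],[-0.05,-2.4,0,0,1],[-0.05,-2.4,0,0,1]]'; python3 - <<'E'
from h import *
s=status.observe();im=grab_frame("wrist");C=cam("wrist",s);cv2.imwrite("pics/w2.png",im);np.save("w2.npy",np.r_[s["position"],s["tool_rot"]])
print(s["clock"],s["position"],s["tool_rot"],s["qpos"])
E
```

```text
clock: 2.92
position: [0.525, 0.1844, 0.2973]
tool_rot: [3.141, -0.0, -0.049]
force: [-0.3, -0.8, -0.7]
grip_width: 0.0856
finger_force: 0.0
2.925 [0.52504418 0.18438438 0.29734479] [ 3.14093052e+00 -1.81163102e-04 -4.92872250e-02] [-0.24676736  0.3410028  -0.26240414  1.66626328  0.09603809  1.14707847
 -2.15437866]
```

View pics/w2.png

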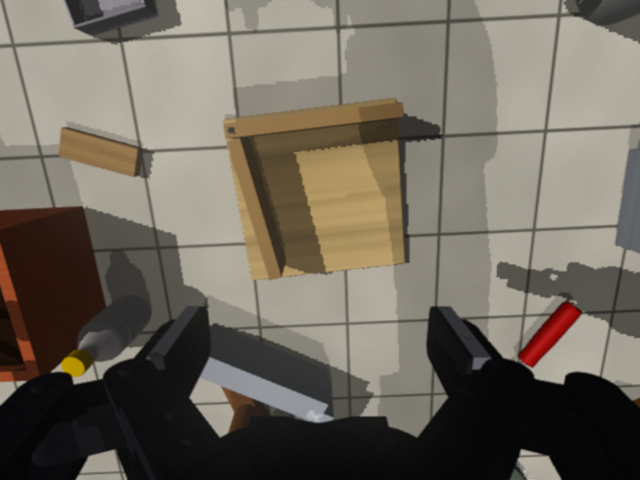

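Wrist view: the box has its back board along the top, (228,125)–(402,108), and the hinged end board on the left, (232,138)–(275,278). The base's free corners are at about (407,263) and (252,280). I zoom in for edge pixels.

```bash
python3 - <<'E'
import cv2
im=cv2.imread("pics/w2.png")
cv2.imwrite("pics/c3.png",cv2.resize(im[90:290,215:415],(600,600),interpolation=2))
E
```

```text
(no output)
```

View pics/c3.png

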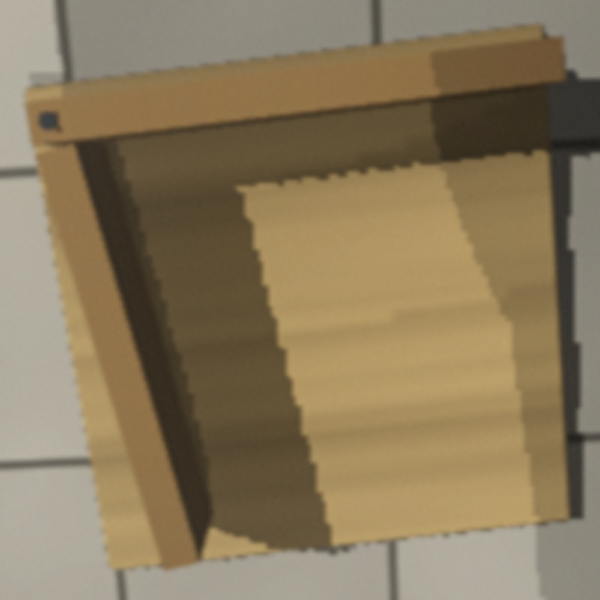

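```bash
python3 - <<'E'
from h import *
w=np.load("w2.npy");C=cam("wrist",{"position":w[:3],"tool_rot":w[3:]});np.set_printoptions(precision=4,suppress=True)
f=lambda u,v,z:onz(C,(u/3+215,v/3+90),z)
c=f(79,141,.072);bf=f(565,80,.072);ef=f(200,562,.072);p=f(110,568,.012);q=f(569,516,.012)
d=bf-c;byaw=np.arctan2(d[0],-d[1]);e=c-ef;ey=np.arctan2(e[1],e[0])
print("corner",c,"backfree",bf,np.linalg.norm(d),"endfree",ef,np.linalg.norm(e),"back yaw",byaw,"end yaw dir",ey,"angle",byaw-ey)
d=q-p;print("base",p,q,np.linalg.norm(d),np.arctan2(d[0],-d[1]))
R_=lambda a:np.array([[np.cos(a),-np.sin(a)],[np.sin(a),np.cos(a)]])
print("post target",c[:2]+R_(byaw)@[-.065,-.065])
E
```

```text
corner [0.601  0.2587 0.072 ] backfree [0.6123 0.0966 0.072 ] 0.16249676098557325 endfree [0.4489 0.2299 0.072 ] 0.15481086321646806 back yaw 0.06988553609093003 end yaw dir 0.18753885532935122 angle -0.11765331923842119
base [0.4251 0.2763 0.012 ] [0.4391 0.0788 0.012 ] 0.19796219267482681 0.07056165159737729
post target [0.5407 0.1894]
```

Everything agrees with the given sizes: board lengths 162 and 155 mm, base 198 mm, end board leaning in about 0.118 rad, box yaw 0.07. Back to grasp the square.

```bash
python3 -m creep '[[0.1,1,0,0,1],[0.1,2,0,0,1],[0.15,3,0,-0.5,1],[0.15,4,0,-0.5,1],[0.15,5,0,-0.5,1]]' >/dev/null; python3 -m creep '[[0,1,0.8,0,1],[0.17,2.4,1.8,0,1],[0.17,2.4,1.8,0,1],[0.17,2.4,1.8,0,1],[0.17,2.4,1.8,0,1]]';python3 -c "
from h import *
s=status.observe();print(s['clock'],s['position'],s['tool_rot'],s['qpos'])
R0=R.from_euler('xyz',s['tool_rot']).as_matrix()
print(R0.T@(np.array([.5127,-.2580,.064])-s['position'])/.06)"
```

```text
clock: 4.22
position: [0.5326, -0.2581, 0.1896]
tool_rot: [-3.141, -0.0, 0.021]
force: [-0.1, -0.3, 0.7]
grip_width: 0.0853
finger_force: 0.0
4.225 [ 0.53263621 -0.25806411  0.18958068] [-3.14144413e+00 -1.37265685e-04  2.14840382e-02] [ 0.41122516  0.49496678 -0.08488248  1.71274126  0.04980581  0.93590681
 -1.24237487]
[-0.33245782 -0.00789532  2.0929669 ]
```

```bash
python3 -m creep '[[-0.33,0,0.5,0,1],[-0.33,0,1.2,0,1],[-0.33,0,1.8,0,1],[-0.33,0,2.05,0,1],[-0.33,0,2.05,0,1]]' 60; python3 -m creep '[[0,0,0,0,0.5],[0,0,0,0,0.2],[0,0,0,0,0],[0,0,0,0,0],[0,0,0,0,0]]' 60
python3 -m creep '[[0,0,0,0,0],[0,0,-0.05,0,0],[0,0,-0.1,0,0]]' 60;python3 -c "
from h import *
s=status.observe();print(s['clock'],s['position'],s['tool_rot'],s['force'],s['moment'],s['grip_width'],s['finger_force'])"
```

```text
clock: 4.85
position: [0.5134, -0.2576, 0.0667]
tool_rot: [-3.141, 0.0, 0.023]
force: [-0.8, -0.6, 0.2]
grip_width: 0.0851
finger_force: 0.0
clock: 5.48
position: [0.5135, -0.2581, 0.067]
tool_rot: [3.141, -0.001, 0.023]
force: [-2.0, 0.7, 9.4]
grip_width: 0.0215
finger_force: 58.3
clock: 5.85
position: [0.513, -0.258, 0.0724]
tool_rot: [-3.141, 0.0, 0.023]
force: [-0.0, -0.4, -3.5]
grip_width: 0.0215
finger_force: 58.8
5.85 [ 0.51303435 -0.25799588  0.07235077] [-3.14143135e+00  3.93820991e-04  2.27223843e-02] [-0.04065319 -0.37030564 -3.4787784 ] [-0.05866316  0.09989822 -0.04168479] 0.02146200141653774 58.82538199424744
```

```bash
python3 -m creep '[[0,0,-0.7,0,0],[0,-0.2,-1.5,0,0],[0.1,-0.8,-2.2,0,0],[0.1,-1.6,-2.2,0,0],[0.2,-2.5,-2.2,0,0]]' >/dev/null; python3 -m creep '[[0.1,-0.9,0,0,0],[0.2,-1.8,0,0,0],[0.25,-2.7,0,0,0],[0.28,-3.6,0,-0.34,0],[0.28,-4.2,0,-0.34,0]]' >/dev/null;python3 -m creep '[[0,-0.2,0,0,0],[0,-0.35,0,0,0],[0,-0.35,0,0,0]]' ;python3 - <<'E'
from h import *
s=status.observe();im=grab_frame("wrist");cv2.imwrite("pics/w3.png",im);np.save("w3.npy",np.r_[s["position"],s["tool_rot"]])
print(s['clock'],s['position'],s['tool_rot'],s['force'],s['moment'],s['qpos'][6])
R0=R.from_euler('xyz',s['tool_rot']).as_matrix()
print(R0.T@(np.array([.5324,.1647,.085])-s['position'])/.06)
E
```

```text
clock: 7.48
position: [0.5314, 0.1651, 0.2043]
tool_rot: [3.141, 0.0, 0.07]
force: [0.2, -0.5, -3.0]
grip_width: 0.0217
finger_force: 59.7
7.475 [0.53138356 0.16508523 0.20429349] [3.14141521e+00 1.35430176e-04 6.98797394e-02] [ 0.1515308  -0.4968967  -2.98804923] [-0.0490064   0.07881212 -0.02947935] -2.005540466753233
[0.01672023 0.00723487 1.98822386]
```

View pics/w3.png

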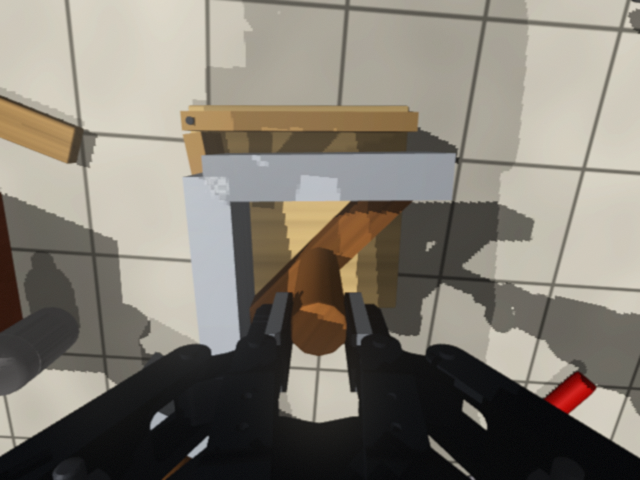

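Wrist view: the square hangs in the grip. Its x leg's outer edge runs (204,155)–(456,152), nearly parallel to the back board's inner edge at row 131, and the left leg sits inside the end board. I fit both edges numerically for the yaw difference, and lower the square.

```bash
python3 - <<'E'
from h import *
im=cv2.imread("pics/w3.png");g=cv2.GaussianBlur(cv2.cvtColor(im,cv2.COLOR_BGR2GRAY).astype(np.float32),(3,3),0)
w=np.load("w3.npy");C=cam("wrist",{"position":w[:3],"tool_rot":w[3:]})
def fit(u0,u1,v0,v1,sgn,z):
    us=np.arange(u0,u1);vs=[]
    for u in us:
        d=sgn*np.diff(g[v0:v1,u]);k=int(np.argmax(d));
        o=0
        if 0<k<len(d)-1: o=.5*(d[k-1]-d[k+1])/(d[k-1]-2*d[k]+d[k+1])
        vs.append(v0+k+o+.5)
    vs=np.array(vs);m=np.ones(len(us),bool)
    for _ in range(4):
        p=np.polyfit(us[m],vs[m],1);r=vs-np.polyval(p,us);m=abs(r)<1.0
    a,b=[onz(C,(u,np.polyval(p,u)),z) for u in(u0,u1)];d=b-a
    print(p,m.mean(),"yaw",np.arctan2(d[0],-d[1]),a,b)
fit(215,450,146,162,1,w[2]-.067+.05)
fit(210,405,122,138,-1,.072)
E
python3 -m creep '[[0,0,0.5,0,0],[0,0,1,0,0],[0,0,1.5,0,0],[0,0,1.8,0,0],[0,0,1.8,0,0]]'
```

```text
[-8.52631699e-03  1.56558480e+02] 1.0 yaw 0.07834239469922825 [0.59147456 0.21862517 0.18729349] [0.6000462  0.10943646 0.18729349]
[4.36297149e-03 1.28907641e+02] 1.0 yaw 0.06590639789514972 [0.60256364 0.25322702 0.072     ] [0.61228847 0.1058855  0.072     ]
clock: 8.15
position: [0.531, 0.1648, 0.0956]
tool_rot: [3.141, 0.002, 0.07]
force: [-0.4, 0.6, -2.8]
grip_width: 0.0212
finger_force: 59.6
```

```bash
python3 -m creep '[[0,0,0.15,0.07,0],[0,0,0.22,0.07,0],[0,0,0.25,0.07,0],[0,0,0.27,0.07,0]]'; python3 -m creep '[[0,0,0.01,0,0],[0,0,0.02,0,0]]'; python3 -m creep '[[0,0,0.01,0,0],[0,0,0.02,0,0]]'
```

```text
clock: 8.65
position: [0.5315, 0.1655, 0.0803]
tool_rot: [-3.141, -0.0, 0.061]
force: [-0.4, -0.5, -4.0]
grip_width: 0.0216
finger_force: 59.7
clock: 8.9
position: [0.5314, 0.1655, 0.0791]
tool_rot: [-3.142, -0.0, 0.061]
force: [-1.8, -0.8, 0.1]
grip_width: 0.0211
finger_force: 60.2
clock: 9.15
position: [0.5315, 0.1655, 0.0789]
tool_rot: [3.142, -0.001, 0.06]
force: [-9.4, -4.0, 29.6]
grip_width: 0.0212
finger_force: 62.8
```

```bash
cat > st.py <<'E'
from h import *
f=[];
for i in range(4):
    s=status.observe()
    f.append(np.r_[s["force"],s["moment"]])
    if i<3: grab_frame("side")
a=s["tool_rot"][2]*0+.066;r=np.array([[np.cos(a),np.sin(a)],[-np.sin(a),np.cos(a)]])
m=np.mean(f,0)
print("t",round(s["clock"],2),"pos",s["position"].round(4),"rot",s["tool_rot"].round(4),"Fbox",(r@m[:2]).round(2),"Fz",m[2].round(2),"M",m[3:].round(3),"sd",np.std(f,0).round(2))
E
python3 -m creep '[[0,0,-0.01,0,0],[0,0,-0.018,0,0],[0,0,-0.018,0,0]]'; python3 st.py
```

```text
clock: 9.52
position: [0.5315, 0.1654, 0.079]
tool_rot: [-3.142, -0.0, 0.06]
force: [-2.0, -2.0, 5.6]
grip_width: 0.0215
finger_force: 60.5
t 9.68 pos [0.5315 0.1654 0.079 ] rot [ 3.1416e+00 -2.0000e-04  6.0400e-02] Fbox [-2.33 -1.57] Fz 5.85 M [-0.231  0.592  0.024] sd [0.32 0.68 0.32 0.03 0.02 0.02]
```

```bash
cat > ok.py <<'E'
# exit 1 if reaction in box -x / -y exceeds limits given
import sys;from h import *
f=[]
for i in range(2): s=status.observe();f.append(s["force"]);(i<1) and grab_frame("side")
m=np.mean(f,0);a=.066;fx=m[0]*np.cos(a)+m[1]*np.sin(a);fy=-m[0]*np.sin(a)+m[1]*np.cos(a)
print(s["clock"].round(2),s["position"].round(4),"Fx %.1f Fy %.1f Fz %.1f Mz %.2f"%(fx,fy,m[2],s["moment"][2]))
sys.exit(fx<-float(sys.argv[1]) or fy<-float(sys.argv[2]))
E
python3 -m creep '[[0,0,-0.005,0,0],[0,0,-0.005,0,0],[0.05,0,-0.005,0,0],[0.1,0,-0.005,0,0],[0.13,0,-0.005,0,0]]'>/dev/null; python3 ok.py 5 5 && python3 -m creep '[[0.005,0,0,0,0],[0.01,0,0,0,0]]'>/dev/null && python3 ok.py 4 5 && python3 -m creep '[[0.005,0,0,0,0],[0.01,0,0,0,0]]'>/dev/null && python3 ok.py 4 5 && python3 -m creep '[[0.005,0,0,0,0],[0.01,0,0,0,0]]'>/dev/null && python3 ok.py 4 5 && python3 -m creep '[[0.005,0,0,0,0],[0.01,0,0,0,0]]'>/dev/null && python3 ok.py 4 5
```

```text
Traceback (most recent call last):
  File "ok.py", line 6, in <module>
    print(s["clock"].round(2),s["position"].round(4),"Fx %.1f Fy %.1f Fz %.1f Mz %.2f"%(fx,fy,m[2],s["moment"][2]))
          ^^^^^^^^^^^^^^^^
AttributeError: 'float' object has no attribute 'round'
```

```bash
sed -i 's/s\["clock"\].round(2)/round(s["clock"],2)/' ok.py
python3 ok.py 5 5 && python3 -m creep '[[0.005,0,0,0,0],[0.01,0,0,0,0]]'>/dev/null && python3 ok.py 4 5 && python3 -m creep '[[0.005,0,0,0,0],[0.01,0,0,0,0]]'>/dev/null && python3 ok.py 4 5 && python3 -m creep '[[0.005,0,0,0,0],[0.01,0,0,0,0]]'>/dev/null && python3 ok.py 4 5 && python3 -m creep '[[0.005,0,0,0,0],[0.01,0,0,0,0]]'>/dev/null && python3 ok.py 4 5
```

```text
10.4 [0.5395 0.166  0.079 ] Fx 0.4 Fy -0.1 Fz -2.0 Mz -0.08False
```

```bash
sed -i 's/sys.exit(\(.*\))$/sys.exit(int(\1))/' ok.py
python3 -m creep '[[0.005,0,0,0,0],[0.01,0,0,0,0]]'>/dev/null && python3 ok.py 4 5 && python3 -m creep '[[0.005,0,0,0,0],[0.01,0,0,0,0]]'>/dev/null && python3 ok.py 4 5 && python3 -m creep '[[0.005,0,0,0,0],[0.01,0,0,0,0]]'>/dev/null && python3 ok.py 4 5 && python3 -m creep '[[0.005,0,0,0,0],[0.01,0,0,0,0]]'>/dev/null && python3 ok.py 4 5 && python3 -m creep '[[0.005,0,0,0,0],[0.01,0,0,0,0]]'>/dev/null && python3 ok.py 4 5 && python3 -m creep '[[0.005,0,0,0,0],[0.01,0,0,0,0]]'>/dev/null && python3 ok.py 4 5
```

```text
10.7 [0.5397 0.166  0.0791] Fx -1.5 Fy -0.6 Fz -1.1 Mz -0.02
11.0 [0.5404 0.166  0.0791] Fx -0.9 Fy 0.3 Fz -0.5 Mz 0.05
11.3 [0.541  0.1661 0.0791] Fx -1.5 Fy -0.2 Fz -0.9 Mz 0.01
11.6 [0.5416 0.1661 0.0791] Fx -1.3 Fy 0.6 Fz -1.0 Mz 0.02
11.9 [0.5422 0.1661 0.0791] Fx -0.5 Fy 0.4 Fz -0.8 Mz -0.01
12.2 [0.5428 0.1662 0.0791] Fx -1.3 Fy -0.2 Fz -1.2 Mz 0.00
```

```bash

python3 -m creep '[[0.005,0,0,0,0],[0.01,0,0,0,0]]'>/dev/null && python3 ok.py 4 5 && python3 -m creep '[[0.005,0,0,0,0],[0.01,0,0,0,0]]'>/dev/null && python3 ok.py 4 5 && python3 -m creep '[[0.005,0,0,0,0],[0.01,0,0,0,0]]'>/dev/null && python3 ok.py 4 5 && python3 -m creep '[[0.005,0,0,0,0],[0.01,0,0,0,0]]'>/dev/null && python3 ok.py 4 5 && python3 -m creep '[[0.005,0,0,0,0],[0.01,0,0,0,0]]'>/dev/null && python3 ok.py 4 5 && python3 -m creep '[[0.005,0,0,0,0],[0.01,0,0,0,0]]'>/dev/null && python3 ok.py 4 5; python3 st.py
```

```text
12.5 [0.5434 0.1662 0.0791] Fx -1.1 Fy -0.3 Fz -0.9 Mz 0.00
12.8 [0.5437 0.1663 0.0791] Fx -4.2 Fy -0.1 Fz 1.8 Mz -0.05
t 12.95 pos [0.5437 0.1663 0.0791] rot [3.1416e+00 5.0000e-04 6.0600e-02] Fbox [-4.18  0.51] Fz 1.88 M [ 0.07   0.935 -0.039] sd [0.62 0.37 0.39 0.04 0.08 0.02]
```

```bash

python3 -m creep '[[-0.01,0,0,0,0],[-0.01,-0.03,0,0,0],[-0.01,-0.06,0,0,0],[-0.01,-0.08,0,0,0]]'>/dev/null && python3 ok.py 5 8 && python3 -m creep '[[0,-0.015,0,0,0],[0,-0.03,0,0,0],[0,-0.03,0,0,0]]'>/dev/null && python3 ok.py 5 8 && python3 -m creep '[[0,-0.015,0,0,0],[0,-0.03,0,0,0],[0,-0.03,0,0,0]]'>/dev/null && python3 ok.py 5 8 && python3 -m creep '[[0,-0.015,0,0,0],[0,-0.03,0,0,0],[0,-0.03,0,0,0]]'>/dev/null && python3 ok.py 5 8 ; python3 st.py
```

```text
13.5 [0.5431 0.1713 0.0791] Fx 0.7 Fy -0.4 Fz -2.2 Mz 0.00
13.93 [0.5429 0.1729 0.0791] Fx 0.3 Fy -0.4 Fz -2.2 Mz -0.01
14.35 [0.543  0.1743 0.0792] Fx 1.0 Fy -3.0 Fz -0.6 Mz 0.10
14.78 [0.5428 0.1755 0.0792] Fx -1.0 Fy -6.7 Fz 4.3 Mz 0.06
t 14.93 pos [0.5429 0.1755 0.0793] rot [3.1406 0.     0.0599] Fbox [-0.55 -7.17] Fz 4.02 M [-1.633  0.036  0.056] sd [0.68 0.44 0.35 0.03 0.03 0.04]
```

```bash
python3 - <<'E'
from h import *
s=status.observe();im=grab_frame("wrist");cv2.imwrite("pics/w4.png",im);C=cam("wrist",s);np.save("w4.npy",np.r_[s["position"],s["tool_rot"]])
c=[.601,.2587,.072];p=proj(C,c)[0];print(p)
cv2.imwrite("pics/c4.png",cv2.resize(im[50:350,150:550],(800,600),interpolation=2))
E
```

```text
[140.36878921 157.2344881 ]
```

View pics/c4.png

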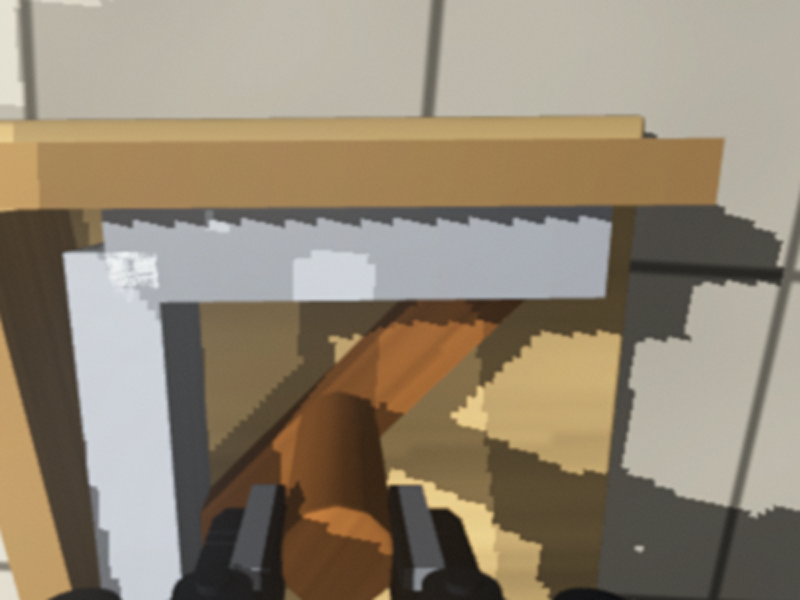

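View: the square's x leg lies parallel to and close along the back board (crop row ~208). The y leg touches the end board near its free end, below the crop. Re-establish light x contact, then push y in steps.

```bash

python3 -m creep '[[0.005,0,-0.003,0,0],[0.01,0,-0.003,0,0],[0.01,0,-0.003,0,0]]' 80 >/dev/null && python3 ok.py 8 9 && python3 -m creep '[[0.002,0,0,0,0],[0.003,0,0,0,0],[0.003,0,0,0,0]]'>/dev/null && python3 ok.py 8 9 && python3 -m creep '[[0,-0.015,0,0,0],[0,-0.03,0,0,0],[0,-0.03,0,0,0]]'>/dev/null && python3 ok.py 8 9 && python3 -m creep '[[0,-0.015,0,0,0],[0,-0.03,0,0,0],[0,-0.03,0,0,0]]'>/dev/null && python3 ok.py 8 9 ; python3 st.py
```

```text
15.4 [0.5428 0.1754 0.0793] Fx -3.3 Fy -6.7 Fz 4.9 Mz 0.04
15.82 [0.5429 0.1754 0.0793] Fx -5.0 Fy -6.6 Fz 5.7 Mz 0.01
16.25 [0.5429 0.1767 0.0794] Fx -5.3 Fy -9.6 Fz 7.6 Mz 0.06
t 16.4 pos [0.5429 0.1767 0.0794] rot [3.1396e+00 1.4000e-03 5.9500e-02] Fbox [-4.66 -9.37] Fz 7.52 M [-2.341  0.954  0.034] sd [0.19 0.25 0.43 0.01 0.03 0.02]
```

```bash

python3 -m creep '[[0,0,-0.004,0,0],[0,0,-0.007,0,0],[0,0,-0.007,0,0]]' >/dev/null && python3 ok.py 8 9 && python3 -m creep '[[0,-0.01,0,0,0],[0,-0.02,0,0,0],[0,-0.02,0,0,0]]'>/dev/null && python3 ok.py 8 9.5 && python3 -m creep '[[0,-0.01,0,0,0],[0,-0.02,0,0,0],[0,-0.02,0,0,0]]'>/dev/null && python3 ok.py 8 9.5 ; python3 st.py
```

```text
16.82 [0.5429 0.1769 0.0795] Fx -2.9 Fy -8.6 Fz 2.5 Mz 0.06
17.25 [0.5427 0.1782 0.0796] Fx -3.3 Fy -8.4 Fz 2.8 Mz 0.08
17.68 [0.5427 0.1794 0.0795] Fx -4.1 Fy -7.9 Fz 3.1 Mz 0.09
t 17.82 pos [0.5427 0.1794 0.0796] rot [3.14e+00 1.60e-03 5.98e-02] Fbox [-4.06 -7.98] Fz 2.99 M [-1.942  0.693  0.078] sd [0.3  0.35 0.53 0.04 0.01 0.04]
```

```bash

python3 -m creep '[[0,-0.01,-0.001,0,0],[0,-0.02,-0.001,0,0],[0,-0.02,-0.001,0,0]]'>/dev/null && python3 ok.py 8 9.5 && python3 -m creep '[[0,-0.01,0,0,0],[0,-0.02,0,0,0],[0,-0.02,0,0,0]]'>/dev/null && python3 ok.py 8 9.5 && python3 -m creep '[[0,-0.01,0,0,0],[0,-0.02,0,0,0],[0,-0.02,0,0,0]]'>/dev/null && python3 ok.py 8 9.5 && python3 -m creep '[[0,-0.01,-0.001,0,0],[0,-0.02,-0.001,0,0],[0,-0.02,-0.001,0,0]]'>/dev/null && python3 ok.py 8 9.5 && python3 -m creep '[[0,-0.01,0,0,0],[0,-0.02,0,0,0],[0,-0.02,0,0,0]]'>/dev/null && python3 ok.py 8 9.5 ; python3 st.py
```

```text
18.25 [0.5425 0.1806 0.0795] Fx -4.0 Fy -7.9 Fz 2.3 Mz 0.07
18.68 [0.5425 0.1818 0.0796] Fx -4.1 Fy -7.3 Fz 2.6 Mz 0.07
19.1 [0.5424 0.183  0.0796] Fx -3.5 Fy -7.5 Fz 2.9 Mz 0.10
19.52 [0.5423 0.1842 0.0796] Fx -3.2 Fy -8.2 Fz 2.2 Mz 0.10
19.95 [0.5422 0.1854 0.0796] Fx -3.7 Fy -6.8 Fz 2.3 Mz 0.10
t 20.1 pos [0.5422 0.1854 0.0796] rot [3.1399e+00 1.7000e-03 6.0000e-02] Fbox [-3.5  -7.21] Fz 1.87 M [-1.906  0.724  0.09 ] sd [0.51 0.48 0.4  0.03 0.03 0.02]
```

```bash

python3 -m creep '[[0,-0.01,0,0,0],[0,-0.02,0,0,0],[0,-0.02,0,0,0]]'>/dev/null && python3 ok.py 8 9.5 && python3 -m creep '[[0,-0.005,0,0,0],[0,-0.01,0,0,0]]'>/dev/null && python3 ok.py 8 9.5 && python3 -m creep '[[0,-0.005,0,0,0],[0,-0.01,0,0,0]]'>/dev/null && python3 ok.py 8 9.5 && python3 -m creep '[[0,-0.005,0,0,0],[0,-0.01,0,0,0]]'>/dev/null && python3 ok.py 8 9.5 && python3 -m creep '[[0,-0.005,0,0,0],[0,-0.01,0,0,0]]'>/dev/null && python3 ok.py 8 9.5 && python3 -m creep '[[0,-0.005,0,0,0],[0,-0.01,0,0,0]]'>/dev/null && python3 ok.py 8 9.5 ; python3 st.py
```

```text
20.52 [0.5421 0.1866 0.0796] Fx -3.8 Fy -7.9 Fz 2.1 Mz 0.10
20.82 [0.5421 0.1872 0.0796] Fx -3.6 Fy -7.7 Fz 2.9 Mz 0.15
21.12 [0.5421 0.1877 0.0796] Fx -4.4 Fy -7.9 Fz 3.0 Mz 0.13
21.43 [0.542  0.1884 0.0796] Fx -3.9 Fy -8.2 Fz 2.6 Mz 0.15
21.73 [0.542  0.189  0.0796] Fx -3.9 Fy -7.8 Fz 2.8 Mz 0.09
22.02 [0.5419 0.1895 0.0796] Fx -3.8 Fy -8.0 Fz 2.9 Mz 0.13
t 22.18 pos [0.5419 0.1896 0.0796] rot [3.1399e+00 1.8000e-03 6.0000e-02] Fbox [-4.06 -7.83] Fz 2.4 M [-1.944  0.763  0.128] sd [0.77 0.19 0.48 0.   0.01 0.03]
```

```bash

python3 -m creep '[[0,-0.005,0,0,0],[0,-0.01,0,0,0]]'>/dev/null && python3 ok.py 8 9.5 && python3 -m creep '[[0,-0.005,0,0,0],[0,-0.01,0,0,0]]'>/dev/null && python3 ok.py 8 9.5 && python3 -m creep '[[0,-0.005,0,0,0],[0,-0.01,0,0,0]]'>/dev/null && python3 ok.py 8 9.5 && python3 -m creep '[[0,-0.005,0,0,0],[0,-0.01,0,0,0]]'>/dev/null && python3 ok.py 8 9.5 && python3 -m creep '[[0,-0.005,0,0,0],[0,-0.01,0,0,0]]'>/dev/null && python3 ok.py 8 9.5 && python3 -m creep '[[0,-0.005,0,0,0],[0,-0.01,0,0,0]]'>/dev/null && python3 ok.py 8 9.5  ; python3 st.py
```

```text
22.48 [0.5419 0.1901 0.0796] Fx -4.6 Fy -8.0 Fz 2.9 Mz 0.16
22.77 [0.5419 0.1907 0.0796] Fx -4.4 Fy -9.0 Fz 3.2 Mz 0.15
23.07 [0.5418 0.1912 0.0796] Fx -4.3 Fy -9.5 Fz 3.4 Mz 0.12
t 23.23 pos [0.5418 0.1912 0.0796] rot [3.1397e+00 1.9000e-03 5.9900e-02] Fbox [-4.51 -8.55] Fz 3.08 M [-2.073  0.82   0.139] sd [0.35 0.59 0.31 0.05 0.02 0.01]
```

```bash

python3 -m creep '[[0,-0.005,0,0,0],[0,-0.005,0,0,0]]'>/dev/null && python3 ok.py 8 10.5 && python3 -m creep '[[0,-0.005,0,0,0],[0,-0.005,0,0,0]]'>/dev/null && python3 ok.py 8 10.5 && python3 -m creep '[[0,-0.005,0,0,0],[0,-0.005,0,0,0]]'>/dev/null && python3 ok.py 8 10.5 && python3 -m creep '[[0,-0.005,0,0,0],[0,-0.005,0,0,0]]'>/dev/null && python3 ok.py 8 10.5 && python3 -m creep '[[0,-0.005,0,0,0],[0,-0.005,0,0,0]]'>/dev/null && python3 ok.py 8 10.5 && python3 -m creep '[[0,-0.005,0,0,0],[0,-0.005,0,0,0]]'>/dev/null && python3 ok.py 8 10.5  ; python3 st.py
```

```text
23.52 [0.5418 0.1913 0.0796] Fx -4.9 Fy -10.0 Fz 3.9 Mz 0.18
23.82 [0.5418 0.1913 0.0796] Fx -5.3 Fy -11.2 Fz 5.3 Mz 0.16
t 23.98 pos [0.5418 0.1913 0.0797] rot [3.1391e+00 2.0000e-03 5.9500e-02] Fbox [ -5.66 -11.28] Fz 5.04 M [-2.63   0.877  0.153] sd [0.51 0.12 0.53 0.01 0.01 0.03]
```

```bash

python3 -m creep '[[0.002,0,-0.002,0,0],[0.004,0,-0.003,0,0],[0.004,0,-0.003,0,0]]'>/dev/null && python3 ok.py 10 13 && python3 -m creep '[[0.002,0,0,0,0],[0.003,0,0,0,0],[0.003,0,0,0,0]]'>/dev/null && python3 ok.py 10 13 && python3 -m creep '[[0.001,0,0,0,0],[0.002,0,0,0,0],[0.002,0,0,0,0]]'>/dev/null && python3 ok.py 10 13; python3 st.py;  python3 - <<'E'
from h import *
s=status.observe();im=grab_frame("wrist");cv2.imwrite("pics/w5.png",im);np.save("w5.npy",np.r_[s["position"],s["tool_rot"]])
E
```

```text
24.4 [0.5418 0.1913 0.0797] Fx -4.5 Fy -10.6 Fz 2.8 Mz 0.11
24.82 [0.5419 0.1913 0.0797] Fx -7.2 Fy -10.8 Fz 5.1 Mz 0.13
25.25 [0.5419 0.1913 0.0797] Fx -7.5 Fy -11.2 Fz 5.9 Mz 0.04
t 25.4 pos [0.5419 0.1913 0.0797] rot [3.1389e+00 2.9000e-03 5.9600e-02] Fbox [ -7.44 -10.75] Fz 5.28 M [-2.572  1.436  0.102] sd [0.28 0.48 0.43 0.01 0.01 0.04]
```

```bash

python3 -m creep '[[0.002,0,-0.002,0,0],[0.004,0,-0.003,0,0],[0.004,0,-0.003,0,0]]'>/dev/null && python3 ok.py 10.5 13 && python3 -m creep '[[0.002,0,0,0,0],[0.003,0,0,0,0],[0.003,0,0,0,0]]'>/dev/null && python3 ok.py 10.5 13; python3 st.py;  python3 - <<'E'
from h import *
s=status.observe();im=grab_frame("wrist");cv2.imwrite("pics/w5.png",im);np.save("w5.npy",np.r_[s["position"],s["tool_rot"]])
sc=grab_frame("scene");cv2.imwrite("pics/s5.png",sc)
a=cv2.resize(im[80:340,80:480],(800,520),interpolation=2)
cv2.imwrite("pics/c5.png",a)
E
```

```text
25.88 [0.5419 0.1913 0.0797] Fx -7.9 Fy -10.8 Fz 3.7 Mz 0.05
26.3 [0.5419 0.1913 0.0797] Fx -8.6 Fy -10.2 Fz 4.8 Mz -0.00
t 26.45 pos [0.5419 0.1913 0.0797] rot [3.1389 0.0036 0.0596] Fbox [ -9.07 -10.07] Fz 4.78 M [-2.531  1.771  0.032] sd [0.09 0.55 0.37 0.03 0.01 0.02]
```

View pics/c5.png

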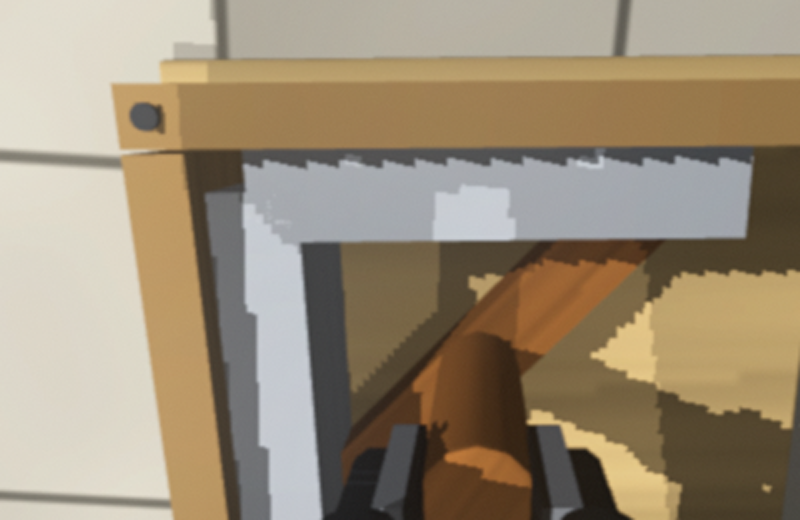

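```bash
python3 - <<'E'
from h import *
w=np.load("w5.npy");C=cam("wrist",{"position":w[:3],"tool_rot":w[3:]});np.set_printoptions(precision=4,suppress=True)
f=lambda u,v,z:onz(C,(u/2+80,v/2+80),z)[:2]
def ang(a,b):d=b-a;return np.arctan2(d[1],d[0])
g=lambda t:round(float(t),4)
print("end inner",g(ang(f(240,519,.072),f(184,155,.072))),"end outer",g(ang(f(174,519,.072),f(123,155,.072))),f(184,155,.072),f(240,519,.072))
print("y leg outer",g(ang(f(243,519,.062),f(207,195,.062))),"inner",g(ang(f(323,519,.062),f(303,245,.062))),f(207,195,.062),f(243,519,.062))
print("back inner",g(ang(f(200,151,.072),f(798,147,.072))+np.pi/2),"back outer",g(ang(f(113,84,.072),f(798,80,.072))+np.pi/2))
print("x leg inner",g(ang(f(305,242,.062),f(745,237,.062))+np.pi/2))
E
python3 -c "
import cv2;im=cv2.imread('pics/w5.png');g=cv2.cvtColor(im,cv2.COLOR_BGR2GRAY)
for v in (180,220,260,300,335): print(v,g[v,150:235:1].tolist())"
```

```text
end inner 0.1049 end outer 0.0674 [0.6008 0.2606] [0.5105 0.2511]
y leg outer 0.0683 inner 0.0654 [0.591  0.2595] [0.5044 0.2535]
back inner 0.0662 back outer 0.0654
x leg inner 0.0708
180 [160, 159, 159, 159, 159, 160, 159, 160, 159, 159, 159, 159, 158, 159, 158, 157, 158, 157, 157, 158, 158, 159, 158, 152, 124, 77, 62, 63, 62, 58, 58, 63, 83, 106, 111, 111, 111, 112, 111, 111, 110, 112, 111, 112, 111, 111, 111, 111, 110, 101, 97, 129, 163, 171, 169, 170, 170, 169, 169, 170, 169, 168, 170, 173, 177, 171, 169, 168, 169, 169, 168, 170, 168, 167, 168, 168, 169, 168, 168, 169, 170, 169, 168, 169, 169]
220 [165, 158, 160, 159, 159, 159, 158, 159, 158, 158, 159, 158, 159, 158, 158, 157, 158, 156, 157, 157, 157, 157, 156, 158, 157, 157, 157, 156, 147, 114, 74, 63, 64, 62, 59, 59, 65, 77, 94, 111, 114, 113, 113, 112, 113, 113, 113, 113, 114, 114, 113, 121, 160, 196, 202, 202, 202, 202, 202, 202, 202, 201, 201, 201, 203, 202, 201, 201, 201, 202, 202, 202, 202, 202, 202, 200, 202, 201, 201, 201, 194, 157, 92, 64, 67]
260 [215, 215, 215, 214, 204, 181, 162, 159, 160, 159, 158, 158, 158, 158, 1
[... 491 characters left out ...]
 158, 158, 157, 157, 157, 156, 157, 157, 157, 154, 138, 99, 68, 61, 61, 61, 61, 71, 93, 112, 116, 114, 114, 113, 114, 114, 114, 114, 113, 114, 122, 159, 194, 202, 201, 199, 200, 200, 201, 201, 200, 201, 200, 201, 200, 200, 201, 200, 200, 199, 200, 201, 200, 200, 201, 201, 201]
335 [215, 215, 213, 214, 213, 212, 212, 211, 211, 209, 210, 208, 209, 207, 206, 194, 174, 159, 156, 156, 155, 155, 156, 155, 154, 156, 155, 154, 154, 153, 155, 154, 154, 154, 155, 153, 154, 154, 154, 154, 154, 153, 139, 106, 67, 56, 56, 57, 57, 64, 85, 107, 112, 111, 110, 111, 112, 112, 112, 111, 110, 112, 110, 112, 119, 157, 191, 200, 198, 199, 198, 198, 198, 197, 198, 197, 198, 198, 198, 198, 198, 199, 199, 199, 199]
```

```bash
python3 - <<'E'
from h import *
w=np.load("w5.npy");C=cam("wrist",{"position":w[:3],"tool_rot":w[3:]});np.set_printoptions(precision=4,suppress=True)
def fit(us,z):
    P=np.array([onz(C,(u,v),z)[:2] for u,v in zip(us,(180,220,260,300,335))]);p=np.polyfit(P[:,0],P[:,1],1);return np.arctan(p[0]),np.polyval(p,.55)
print("board",fit([174.4,179.1,183.8,188.8,192.9],.072),"leg",fit([182.2,187.7,191.4,195.8,200.1],.062))
E
python3 -m creep '[[0.002,0,-0.001,0,0],[0.003,0,-0.001,0,0],[0.003,0,-0.001,0,0],[0.003,0,-0.001,0,0],[0.003,0,-0.001,0,0]]'>/dev/null;python3 ok.py 12 13; python3 st.py
```

```text
board (np.float64(0.06976882955010694), np.float64(0.2572448643422112)) leg (np.float64(0.06869266780486967), np.float64(0.25722877730870686))
27.23 [0.542  0.1914 0.0798] Fx -9.8 Fy -10.5 Fz 5.7 Mz 0.07
t 27.38 pos [0.542  0.1914 0.0798] rot [3.1389 0.0037 0.0597] Fbox [ -9.72 -10.34] Fz 5.24 M [-2.546  1.93   0.027] sd [0.36 0.64 0.56 0.03 0.03 0.04]
```

Flush confirmed: leg and end board yaw are 0.069 and 0.070, with the same line within 0.1 mm. Holding ~10 N on both.

```bash
python3 -m creep '[[0.001,-0.001,-0.002,0,0],[0.002,-0.002,-0.003,0,0],[0.002,-0.002,-0.003,0,0],[0.002,-0.002,-0.003,0,0],[0.002,-0.002,-0.003,0,0]]'>/dev/null;python3 ok.py 13 14 && for i in 1; do python3 -m creep '[[0,0,0,0,0],[0,0,0,0,0],[0,0,0,0,0],[0,0,0,0,0],[0,0,0,0,0]]'>/dev/null; python3 ok.py 13 14;python3 -m creep '[[0,0,0,0,0],[0,0,0,0,0],[0,0,0,0,0],[0,0,0,0,0],[0,0,0,0,0]]'>/dev/null; python3 ok.py 13 14;python3 -m creep '[[0,0,0,0,0],[0,0,0,0,0],[0,0,0,0,0],[0,0,0,0,0],[0,0,0,0,0]]'>/dev/null; python3 ok.py 13 14;python3 -m creep '[[0,0,0,0,0],[0,0,0,0,0],[0,0,0,0,0],[0,0,0,0,0],[0,0,0,0,0]]'>/dev/null; python3 ok.py 13 14;python3 -m creep '[[0,0,0,0,0],[0,0,0,0,0],[0,0,0,0,0],[0,0,0,0,0],[0,0,0,0,0]]'>/dev/null; done; python3 st.py
```

```text
28.05 [0.5421 0.1915 0.0799] Fx -9.2 Fy -10.5 Fz 4.5 Mz 0.03
28.73 [0.5422 0.1914 0.0799] Fx -8.8 Fy -10.5 Fz 3.8 Mz 0.01
29.4 [0.5421 0.1914 0.0799] Fx -9.6 Fy -9.9 Fz 3.9 Mz -0.00
30.07 [0.5421 0.1915 0.0799] Fx -9.0 Fy -10.4 Fz 4.3 Mz -0.00
30.75 [0.5421 0.1915 0.0799] Fx -9.5 Fy -10.2 Fz 4.1 Mz 0.05
t 31.52 pos [0.5421 0.1914 0.0799] rot [3.1388 0.0038 0.0596] Fbox [ -9.36 -10.57] Fz 4.17 M [-2.582  1.819  0.018] sd [0.43 0.37 0.32 0.02 0.01 0.01]
```

```bash
python3 -m creep '[[-0.004,0.003,0,0,0],[-0.008,0.006,0,0,0],[-0.008,0.006,0,0,0]]'>/dev/null;python3 ok.py 13 14; python3 st.py
```

```text
31.95 [0.5421 0.1914 0.0799] Fx -5.6 Fy -8.6 Fz 1.0 Mz -0.00
t 32.1 pos [0.5421 0.1914 0.0799] rot [3.1394e+00 2.9000e-03 5.9800e-02] Fbox [-5.89 -8.4 ] Fz 0.88 M [-2.158  1.124  0.035] sd [0.19 0.49 0.65 0.02 0.03 0.03]
```

```bash
python3 -m creep '[[-0.003,0.006,0.001,0,0],[-0.006,0.012,0.002,0,0],[-0.006,0.012,0.002,0,0]]'>/dev/null;python3 ok.py 13 14; python3 st.py
```

```text
32.52 [0.5421 0.1914 0.0799] Fx -3.4 Fy -5.7 Fz -1.0 Mz 0.05
t 32.67 pos [0.5421 0.1914 0.0799] rot [3.1403e+00 2.0000e-03 6.0100e-02] Fbox [-3.51 -5.5 ] Fz -0.91 M [-1.436  0.725  0.044] sd [0.49 0.22 0.54 0.02 0.03 0.02]
```

```bash
python3 -m creep '[[-0.001,0.006,0.003,0,0],[-0.003,0.012,0.006,0,0],[-0.003,0.012,0.006,0,0]]'>/dev/null;python3 ok.py 13 14; python3 -m creep '[[-0.001,0.003,0.002,0,0],[-0.002,0.006,0.004,0,0],[-0.002,0.006,0.004,0,0]]'>/dev/null; python3 st.py
```

```text
33.1 [0.5422 0.1913 0.0798] Fx -5.0 Fy -3.8 Fz 0.9 Mz 0.05
t 33.62 pos [0.5422 0.1911 0.0796] rot [3.1414e+00 1.0000e-03 6.0600e-02] Fbox [-4.37 -2.43] Fz 2.29 M [-0.652  1.014  0.014] sd [0.56 0.43 0.59 0.04 0.04 0.04]
```

```bash
python3 -m creep '[[0,0,0,0,0],[0,0,0,0,0]]' 20; python3 ok.py 9 9; python3 -m creep '[[0,0,0,0,0.3],[0,0,0,0,0.36],[0,0,0,0,0.42],[0,0,0,0,0.5],[0,0,0,0,0.5]]'; python3 - <<'E'
from h import *
im=grab_frame("wrist");cv2.imwrite("pics/w6.png",im);s=status.observe();print(s["position"],s["tool_rot"])
C=cam("wrist",s);g=cv2.cvtColor(im,cv2.COLOR_BGR2GRAY).astype(float);np.set_printoptions(precision=4,suppress=True)
def cross(row,a,b,t,up):
    for u in range(a,b):
        p,q=g[row,u],g[row,u+1]
        if (up and p<t<=q) or (not up and p>=t>q): return u+(t-p)/(q-p)
B=[];L=[]
for v in range(180,336,5):
    u=cross(v,163,205,108,False)
    if u is None: continue
    w=cross(v,int(u)+3,int(u)+20,87,True)
    if w is None: continue
    B.append(onz(C,(u,v),.072)[:2]);L.append(onz(C,(w,v),.062)[:2])
for n,P in(("board",B),("leg",L)):
    P=np.array(P);p=np.polyfit(P[:,0],P[:,1],1);print(n,len(P),np.arctan(p[0]),np.polyval(p,.55),np.std(P[:,1]-np.polyval(p,P[:,0])))
E
```

```text
clock: 33.88
position: [0.5422, 0.1911, 0.0796]
tool_rot: [3.141, 0.001, 0.061]
force: [-4.7, -2.8, 1.7]
grip_width: 0.0208
finger_force: 78.8
33.92 [0.5422 0.1911 0.0796] Fx -4.9 Fy -2.7 Fz 2.0 Mz 0.05
clock: 34.55
position: [0.5428, 0.1912, 0.0797]
tool_rot: [-3.142, -0.0, 0.061]
force: [0.6, -0.1, 0.2]
grip_width: 0.0429
finger_force: 0.0
[0.54275942 0.19118173 0.07971205] [-3.14154258e+00 -5.00324411e-05  6.04350010e-02]
board 32 0.06874399707635216 0.2572925670315094 3.804849019131373e-05
leg 32 0.07060116463640274 0.2570524328634934 0.00019707747472337976
```

```bash
python3 - <<'E'
from h import *
s=status.observe();np.set_printoptions(precision=4,suppress=True)
w=np.load("w5.npy")
for n,st in(("w5",{"position":w[:3],"tool_rot":w[3:]}),("w6",s)):
    g=cv2.cvtColor(cv2.imread(f"pics/{n}.png"),cv2.COLOR_BGR2GRAY).astype(float);C=cam("wrist",st)
    for nm,u0,u1,v0,v1,z,sg in(("xleg inner",245,340,190,210,.062,-1),("back inner",210,450,145,162,.072,-1),("yleg inner",0,0,0,0,.062,-1)):
        P=[]
        rng=range(u0,u1) if u1 else range(215,320,3)
        for u in rng:
            if u1: d=np.diff(g[v0:v1,u])*sg;k=int(np.argmax(d));uv=lambda o:(u,v0+k+.5+o)
            else: d=np.diff(g[u,226:250])*sg;k=int(np.argmax(d));uv=lambda o:(226+k+.5+o,u)
            o=.5*(d[k-1]-d[k+1])/(d[k-1]-2*d[k]+d[k+1]) if 0<k<len(d)-1 else 0
            P.append(onz(C,uv(o),z)[:2])
        P=np.array(P);a,b=(P[:,1],P[:,0]) if u1 else (P[:,0],P[:,1])
        p=np.polyfit(a,b,1)
        for _ in range(3):
            m=abs(b-np.polyval(p,a))<.0006
            if m.sum()>5:p=np.polyfit(a[m],b[m],1)
        print(n,nm,m.mean().round(2),"yaw",(-np.arctan(p[0]) if u1 else np.arctan(p[0])).round(4),"at",np.polyval(p,.2 if u1 else .53).round(5))
E
```

```text
w5 xleg inner 1.0 yaw 0.0692 at 0.58382
w5 back inner 1.0 yaw 0.066 at 0.60617
w5 yleg inner 1.0 yaw 0.0702 at 0.234
w6 xleg inner 1.0 yaw 0.0684 at 0.58356
w6 back inner 1.0 yaw 0.0657 at 0.60619
w6 yleg inner 0.89 yaw 0.068 at 0.23376
```

The square stayed flush after release: shift ≤0.3 mm, yaw within 0.003 rad. Retreating straight up.

```bash
python3 -m creep '[[0,0,-0.2,0,0.5],[0,0,-0.6,0,0.5],[0,0,-1.3,0,0.5],[0,0,-2,0,0.5],[0,0,-2.5,0,0.5]]'; python3 -m creep '[[0,0,-0.2,0,0.5],[0,0,-0.2,0,0.5]]'; python3 - <<'E'
from h import *
s=status.observe();im=grab_frame("wrist");cv2.imwrite("pics/w7.png",im);C=cam("wrist",s)
g=cv2.cvtColor(im,cv2.COLOR_BGR2GRAY).astype(float)
# end board outer/inner angle, back board angle from image rows near the predicted edges
def edge(A,B,z,sg,n=60,h=7):
    P=[]
    for t in np.linspace(.08,.92,n):
        X=np.r_[A+(B-A)*t,z];q=proj(C,X)[0];nrm=np.array([-(B-A)[1],(B-A)[0]]);nrm/=np.linalg.norm(nrm)
        L=[proj(C,X+np.r_[nrm,0]*k*.0004)[0] for k in range(-h*2,h*2+1)]
        v=cv2.remap(g.astype(np.float32),np.float32([[l[0] for l in L]]),np.float32([[l[1] for l in L]]),1)[0]
        d=np.diff(v)*sg;k=int(np.argmax(d));P.append(X[:2]+nrm*(k-h*2+.5)*.0004)
    P=np.array(P);vx,vy,x0,y0=cv2.fitLine(np.float32(P),cv2.DIST_HUBER,0,.001,.001).ravel();return np.arctan(vy/vx) if abs(vx)>abs(vy) else -np.arctan(vx/vy)
c=np.array([.604,.2608]);a=.068;ex=np.array([np.cos(a),np.sin(a)]);ey=np.array([-np.sin(a),np.cos(a)])
print("back",edge(c,c-.16*ey,.072,1),edge(c,c-.16*ey,.072,-1),"end",edge(c,c-.15*ex,.072,1),edge(c,c-.15*ex,.072,-1))
print(s["clock"],s["position"],s["force"])
for d in silhouettes("wrist","post_top")[:2]: print(d["p"],np.array(d["extent"])*[640,480,640,480])
print("expected post top",proj(C,[.5425,.1912,.112]))
E
```

```text
clock: 35.22
position: [0.543, 0.1913, 0.2326]
tool_rot: [-3.141, -0.002, 0.061]
force: [0.3, 1.1, -0.8]
grip_width: 0.0428
finger_force: 0.0
clock: 35.48
position: [0.5428, 0.1912, 0.2422]
tool_rot: [-3.141, -0.001, 0.06]
force: [0.4, -0.0, -0.4]
grip_width: 0.0427
finger_force: 0.0
back 0.061011747 0.06882401 end 0.073019356 0.0680809
35.475 [0.54282015 0.19122524 0.2421579 ] [ 0.4440951  -0.0066282  -0.40028922]
0.8 [183.68  345.6   316.48  423.792]
0.65 [248.704 145.392 389.12  283.392]
expected post top [[319.55193711 230.1303848 ]]
```

```bash
python3 -c "
from workcell import bot
print(bot.job_done())"
```

```text
the job is handed in; nothing more can be done
None
```

I handed the job in at about 35 s: the smallest square sits in the box's inside corner, pressed at about 9–10.5 N on both boards for over 3 s (peak about 11 N, read at the wrist) and then released. In the last images the end board stood square to the back board within about 0.005 rad and the legs lay within about 0.3 mm of both boards; the job's verdict was not shown to me.

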